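Guard shut and locking toggle on

TASK

Start the block heater: first slide its orange guard fully shut over the tubes, then switch it on with the red locking toggle. The bat is locked in its notch: pull it straight out against its spring, swing it from the red dot over to the green dot, and let it drop back into the notch there; leave the things standing around the heater where they are.

Things in the scene. Friction and masses are not known exactly. Their poses are not given: they have to be found in the camera images.
- heater: White block heater, fixed to the bench, 220 (x) x 300 (y) x 80 mm high; origin at the centre of its underside. Its own x points from its front (the robot's side) to its back, its own y to its left, z up. Back left: open bay with an aluminium block and microtubes; back right: flat top over which the guard slides; front left: dark display; front right: the locking toggle.
- guard (a joint): Opening of the guard in m, a transparent orange panel (120 x 142 x 8 mm, top face 91 mm above the bench) that slides along the heater's y on two rails: 0 = fully shut over the bay (to the heater's left, +y, against its stop), 0.14 = fully open (to its right, -y). About 2 N of friction; it stays where it is left.
- guard_handle (a point): Centre of the top of the guard's black handle, a rib standing up from the middle of the panel: 14 mm thick along the heater's y, 50 mm long along its x, its top 118 mm above the bench and 27 mm above the panel. Axes as the heater's.
- bat_tilt (a joint): Swing of the toggle bat in rad about the heater's y axis: 0 = off, leaning 0.4 rad from the vertical towards the heater's front (red dot); 0.8 = on, leaning 0.4 rad towards the heater's back (green dot). In its notch the bat has about 0.08 rad of play; it will not swing on unless it is pulled out.
- bat_pull (a joint): How far the bat is pulled out along its own length, in m: 0 = home in its notch, 0.014 = end stop. A spring pulls it back (4 N at home, 8 N at the stop). It must be out 10 mm or more to pass the middle; 12 mm is a good pull. Let go past the middle, it slides down into the notch there by itself.
- bat_cap (a point): Centre of the bat's red cap, 14 mm (heater's x) x 16 mm (heater's y, between its two flat sides) x 24 mm along the bat; its z axis points outward along the bat, its y axis is the heater's y. The cap's centre is 60 mm from the pivot with the bat home; below the cap is a 8 mm steel shaft. Take the cap by its two flat sides.
- bat_pivot (a point): Centre of the axis about which the bat swings, 84 mm above the bench; the swing axis is the heater's y. Axes as the heater's. Two steel cheeks, 18 mm to each side of it along y, reach 22 mm above it.
- tip_box: Clear box of yellow pipette tips, 85 x 122 x 64 mm, loose, to the left; origin at the centre of its underside. A bystander.
- bench_timer: White bench timer, 62 x 68 x 22 mm, loose, to the left; origin at the centre of its underside. A bystander.
- bottle: White plastic bottle, 84 mm in diameter, 195 mm high, loose, to the right; origin at the centre of its underside. A bystander.

How it is judged:
On the way, in this order (a step that is already met when the one before it is completed fails the run):
1. the guard is shut while the toggle is still off (value of joint guard below 0.006 m and value of joint bat_tilt below 0.2 rad and value of joint bat_pull below 0.004 m), for 0.1 s.
2. the bat is pulled out of its notch with the guard shut (value of joint guard below 0.01 m and value of joint bat_pull above 0.006 m), for 0.05 s.
At the end, for the whole second after the job is handed in: the guard is shut to within 6 mm, the bat leans to the green dot (swing above 0.65 rad) and is home in its notch there (pulled out less than 3 mm) (value of joint guard below 0.006 m and value of joint bat_tilt above 0.65 rad and value of joint bat_pull below 0.003 m); the robot touches nothing.
It fails at once if the bat is forced through its lock without being pulled out (value of joint bat_tilt between 0.25 and 0.55 rad and value of joint bat_pull below 0.004 m).
It fails at once if a bystander (tip box, timer or bottle) is moved by more than 30 mm or the bottle tipped (distance of any of tip_box, bench_timer, bottle from where it was at the start of the episode above 0.03 m or angle between bottle's own z axis and vertical above 0.4 rad).
It also fails if it takes over 42 s, if anything falls off the work surface, if the arm or the gripper's body presses on something with over 40 N, if the wrist force passes 120 N, or if a joint passes its speed limit or range.

ROBOT

A 6-joint arm with a two-finger parallel gripper is mounted at the origin on a cart in front of the work surface, level with it; the furniture and walls round the work are solid. World frame = base frame: x ahead of the robot, y to its left, z up, the work surface at z = 0. Lengths are in m, angles in rad, forces in N, time in s.
With the tool pointing down it reaches from about 0.3 to 0.875 m from the base axis. Payload 6.4 kg.
Tool frame: the origin (TCP) lies at the very end of the fingers, on their centre line; the grasp point (between the pads) lies 19 mm behind it; z points along the fingers, y is the line along which they close (so a half turn about z gives the same grasp; the last joint's range is limited). The gripper opens to 85 mm and grips with 20 to 120 N. Pads are 22 mm wide; open, the fingers measure 114 mm over their backs; the gripper's body (76 mm by 85 mm) begins 54 mm behind the grasp point. The pads swing forward as they close: fully open they stand 13 mm farther back than shut.
Start: joints at [1.004, 0.181, 1.607, -0, 1.354, -0.206], TCP at [0.203, 0.538, 0.231] pointing down, gripper open.
Joint ranges: [-2.99, 2.99], [-0.89, 2.07], [0.3, 2.58], [-1.14, 4.28], [0, 2.63], [-3.12, 3.12]. Speed limits (rad/s): [2.57, 2.57, 3.01, 3.14, 3.14, 3.14].

INTERFACE

Orientations are given as a unit quaternion [w, x, y, z].
In Python, from bench import * gives the robot as it stands. The module is installed in compiled form; this text tells all that it offers.
- The arm moves only by the tool arm_command, never from a script. Its arguments are lists of equal length, an entry for each row: "dp": the shift along the tool's x, y, z in units of 0.25 m (1.0 is 0.25 m), a list of three; "turn": the turn, a rotation vector about the tool's x, y, z in units of 30 degrees (1.0 is 30 degrees), a list of three; "jaw": the opening, from 0 (shut) to 1 (fully open). A call has 1 to 5 rows; each row is the pose to reach, as a shift and turn from the pose commanded when the call began, along the tool's axes at that moment; what a row does not reach only later rows make up. A row lasts 1/8 s, in which the tool goes at most 62.5 mm and 10.7 degrees, less where a joint would pass 70% of its speed; a pose out of reach is approached as far as the arm can. A call with a number of a shift or a turn outside -1 to 1 is refused whole. A call with a gripper value outside its range is refused whole. The fingers move at their own pace and stop on an object; the grip force is fixed at half the most. Time passes only in rows, so rows that repeat a pose let the fingers close. It gives the time, the measured TCP pose, the force, the opening and the grip force at its end, in the units of the state.
- get_obs(): the state, without advancing time (a new reading comes with each control period).
- camera(name): name is "side" or "top"; returns the picture (400x640x3 uint8, blue, green, red); there is no depth.
- get_calibration(name): a dict with "camera_matrix" (3x3 intrinsics, pixels), "k1" (the pictures are not rectified: a ray, as slopes to the right and down, at radius r is drawn at 1 + k1 r^2 times it, then the intrinsics apply), "R" (3x3) and "t" (3): a world point X has camera coordinates R X + t. Camera axes: x right, y down, z forward; pixel columns grow to the right and rows downward; lengths in m; the calibration is good to about 2 mm. A picture is of the moment at which its call begins. get_calibration takes no time and is no camera call.
- hand_in(): hands the job in; it is judged then, once.
The state is a dict: "time_s": time; "q": joint angles; "dq": joint speeds; "joint_efforts": joint torques, N m; "eef_pos": TCP position; "eef_rot": TCP orientation; "wrist_force": force on the tool from outside, world axes, zero at the start; "torque": the same for the moment, N m; "opening": opening from 0.0 (shut) to 1.0 (fully open); "grasp_force": force on a finger pad.
Only numpy, scipy, OpenCV 4.12 (cv2) and the standard library are available. Lean on these libraries where they do the work, as an engineer would, in place of code of your own. Each camera call takes 0.05 s, during which the arm holds its last target. There are 200 camera calls.

## Working session

There is one attempt and no reset: what is moved stays moved. The work goes in short steps, Python scripts to look and compute and a tool call to move; the robot and the scene stay as the last step left them, time stands still between calls to the robot, and variables do not carry over. Pictures are saved under pics/ and viewed, at most 10 in all, crops included, and the job is handed in when it is done.

Besides the shell and the picture viewer there is one more tool, called as name(argument=value, ...), one argument or row to a line, values as JSON. arm_command: Moves the arm, as the interface text tells. Its arguments: {"type":"object","properties":{"dp":{"type":"array"},"turn":{"type":"array"},"jaw":{"type":"array"}},"required":["dp","turn","jaw"]}

```bash
mkdir -p pics; python3 - <<'E'
from bench import *
import cv2
for n in("top","side"):
    cv2.imwrite(f"pics/{n}0.png",camera(n)); c=get_calibration(n); print(n,c)
o=get_obs(); print(o["time_s"],o["eef_pos"],o["eef_rot"],o["opening"])
E
```

```text
top {'camera_matrix': array([[438.83876247,   0.        , 318.58723345],
       [  0.        , 438.83876247, 191.01607568],
       [  0.        ,   0.        ,   1.        ]]), 'k1': -0.02104306680832442, 'R': array([[-0.01996668, -0.99979361, -0.00375036],
       [-0.99827094,  0.02014341, -0.0552211 ],
       [ 0.05528525,  0.0026413 , -0.99846711]]), 't': array([-0.01105116,  0.55658561,  1.48671852])}
side {'camera_matrix': array([[374.38476382,   0.        , 319.4718357 ],
       [  0.        , 374.38476382, 195.93377387],
       [  0.        ,   0.        ,   1.        ]]), 'k1': -0.038107403720666, 'R': array([[ 0.94304931, -0.33265147, -0.00100263],
       [-0.15280139, -0.43050266, -0.88956124],
       [ 0.29548222,  0.83905331, -0.45681484]]), 't': array([-0.52626602,  0.18136977,  1.20741961])}
0.1 [0.20268204 0.53756287 0.23046608] [-3.19593196e-04  1.79427243e-01  9.83770914e-01 -7.42972937e-04] 1.0008275054374212
```

View pics/top0.png

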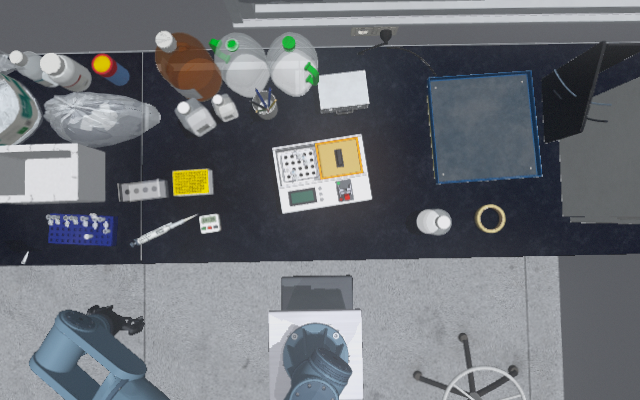

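View pics/side0.png

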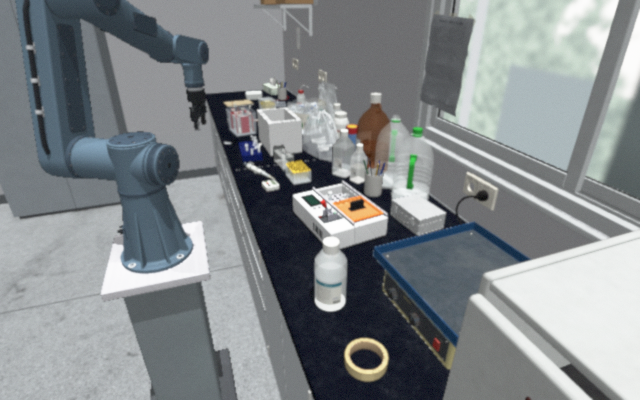

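The top view shows the heater around (322,174), slightly rotated, with its orange guard at (340,158), handle at (339,158) and toggle near (346,190). The bottle is at (434,222), the timer at (209,223) and the tip box at (192,182). The side view shows the heater at (340,215). Next I'll enlarge both crops.

```bash
cat > h.py <<'E'
from bench import *
import cv2, numpy as np
from scipy.spatial.transform import Rotation as Ro
def ray(n,uv):
    c=get_calibration(n);K=c["camera_matrix"];uv=np.array(uv,float)
    d=(uv-K[:2,2])/[K[0,0],K[1,1]]; s=d.copy()
    for _ in range(20): s=d/(1+c["k1"]*(s@s))
    R=c["R"]; o=-R.T@c["t"]; v=R.T@np.r_[s,1]; return o,v/np.linalg.norm(v)
def plane(n,uv,z):
    o,v=ray(n,uv); return o+v*(z-o[2])/v[2]
def two(a,b):
    (o,v),(p,w)=ray("top",a),ray("side",b)
    s=np.linalg.lstsq(np.c_[v,-w],p-o,rcond=None)[0]
    A,B=o+s[0]*v,p+s[1]*w; return (A+B)/2,np.linalg.norm(A-B)
def proj(n,X):
    c=get_calibration(n);K=c["camera_matrix"];q=c["R"]@np.array(X)+c["t"];s=q[:2]/q[2]
    return s*(1+c["k1"]*(s@s))*[K[0,0],K[1,1]]+K[:2,2]
E
python3 - <<'E'
from h import *
t=cv2.imread("pics/top0.png");s=cv2.imread("pics/side0.png")
a=cv2.resize(t[130:218,265:380],None,fx=5,fy=5,interpolation=cv2.INTER_CUBIC)
b=cv2.resize(s[178:258,285:395],None,fx=5,fy=5,interpolation=cv2.INTER_CUBIC)
cv2.imwrite("pics/tc.png",a);cv2.imwrite("pics/sc.png",b)
for n,im,(x0,y0,x1,y1) in(("top",t,(265,130,380,218)),("side",s,(285,178,395,258))):
    hsv=cv2.cvtColor(im,cv2.COLOR_BGR2HSV);H,S,V=cv2.split(hsv)
    for k,m in(("orange",(H>8)&(H<25)&(S>100)&(V>100)),("red",((H<7)|(H>172))&(S>120)&(V>70)),("white",(V>170)&(S<40)),("dark",V<70)):
        m=m.astype(np.uint8);z=np.zeros_like(m);z[y0:y1,x0:x1]=m[y0:y1,x0:x1]
        N,_,st,ce=cv2.connectedComponentsWithStats(z)
        for i in range(1,N):
            if st[i,4]>8: print(n,k,st[i],ce[i].round(1))
E
```

```text
top orange [315 137  48  42 540] [336.7 155.5]
top red [344 194   6   6  27] [346.7 196.6]
top white [ 272  134  100   80 3380] [316.4 178. ]
top white [339 188   5   6  17] [340.9 190.9]
top dark [ 265  130   34   88 1273] [273.3 169.8]
top dark [ 338  130   42   88 1284] [369.9 176.9]
top dark [336 206   4   6  10] [338.  208.5]
side orange [334 196  49  26 613] [357.8 208.8]
side red [320 200   6   7  23] [323.2 202.9]
side white [291 178  19   6  81] [299.5 179.8]
side white [351 178  13   5  54] [357.4 179.6]
side white [382 178  13  24 139] [389.5 184.5]
side white [343 181  44  34  93] [360.  194.9]
side white [ 293  184   95   74 2528] [339.8 220.9]
side dark [ 285  178   80   80 1917] [304. 220.]
side dark [341 189  54  69 983] [374.5 230.7]
side dark [304 198   8   7  11] [307.5 201.1]
side dark [350 200  13  10  91] [356.4 204.8]
```

View pics/tc.png

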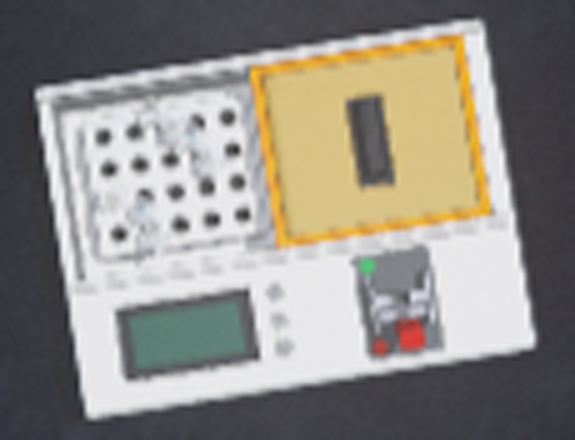

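View pics/sc.png

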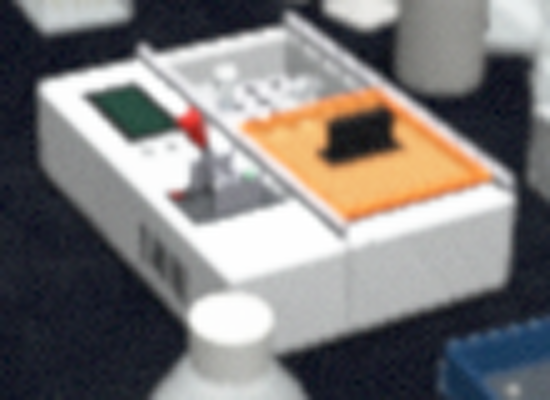

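Top crop: heater top corners at crop (37,90), (483,20), (537,348) and (88,418). Guard corners are at (250,68), (464,36), (492,213) and (283,247), the handle at about (371,140) and the cap at (411,333). Side crop: cap at (193,126) and handle top edge from (330,118) to (390,110).

```bash
python3 - <<'E'
from h import *
T=lambda x,y:((x+.5)/5-.5+265,(y+.5)/5-.5+130)
S=lambda x,y:((x+.5)/5-.5+285,(y+.5)/5-.5+178)
H=np.array([plane("top",T(*p),.08) for p in[(37,90),(483,20),(537,348),(88,418)]])
G=np.array([plane("top",T(*p),.091) for p in[(250,68),(464,36),(492,213),(283,247)]])
for n,Q in(("H",H),("G",G)):
    print(n,Q.round(4).tolist(),np.linalg.norm(np.roll(Q,-1,0)-Q,axis=1).round(4),Q.mean(0).round(4))
    e=np.roll(Q,-1,0)-Q; print(np.degrees(np.arctan2(e[:,1],e[:,0])).round(2))
print("handle top",plane("top",T(367,138),.118),two(T(367,138),S(361,118)))
print("cap",plane("top",T(411,333),.139),two(T(411,333),S(193,126)))
for p in((381,347),(367,265)): print("dot",plane("top",T(*p),.082))
im=cv2.imread("pics/top0.png")
for nm,p,z in(("bottle",(434,222),.195),("timer",(209,223),.02),("tip",(192,182),.064)): print(nm,plane("top",p,z).round(3))
o=get_obs();print(Ro.from_quat(np.roll(o["eef_rot"],-1)).as_matrix().round(4))
E
```

```text
H [[0.6991, 0.1283, 0.08], [0.7396, -0.1668, 0.08], [0.5223, -0.1966, 0.08], [0.4825, 0.0979, 0.08]] [0.2978 0.2192 0.2972 0.2187] [ 0.6109 -0.0343  0.08  ]
[ -82.19 -172.19   97.71    7.97]
G [[0.7089, -0.0125, 0.091], [0.7272, -0.153, 0.091], [0.6105, -0.1683, 0.091], [0.5911, -0.0317, 0.091]] [0.1417 0.1177 0.138  0.1194] [ 0.6594 -0.0914  0.091 ]
[ -82.6  -172.52   98.11    9.25]
handle top [ 0.65774538 -0.08680896  0.118     ] (array([ 0.66028178, -0.08776335,  0.11250754]), np.float64(0.003857779148820264))
cap [ 0.53133002 -0.11073984  0.139     ] (array([ 0.53154662, -0.11070519,  0.14124813]), np.float64(0.0006554171856551529))
dot [ 0.52497922 -0.09443037  0.082     ]
dot [ 0.5788691  -0.08648898  0.082     ]
bottle [ 0.446 -0.367  0.195]
timer [0.454 0.353 0.02 ]
tip [0.592 0.398 0.064]
[[-9.356e-01  3.530e-01 -9.000e-04]
 [ 3.530e-01  9.356e-01 -1.300e-03]
 [ 4.000e-04 -1.600e-03 -1.000e+00]]
```

```bash
cat >> h.py <<'E'
def goal(P,yaw=97.8,pitch=0):
    """dp and turn (interface units) to TCP P; tool y at yaw in the plane; pitch leans the tool about tool y"""
    o=get_obs(); R=Ro.from_quat(np.roll(o["eef_rot"],-1)); a=np.radians(yaw)
    y=np.array([np.cos(a),np.sin(a),0]); z=np.array([0,0,-1.])
    W=Ro.from_matrix(np.c_[np.cross(y,z),y,z])*Ro.from_rotvec([0,pitch,0])
    print("dp",(R.inv().apply(np.array(P)-o["eef_pos"])/.25).round(3),"turn",np.degrees((R.inv()*W).as_rotvec()/30).round(3),
      "t",o["time_s"],"pos",o["eef_pos"].round(4),"F",o["wrist_force"].round(1),"op",round(o["opening"],3),"q",o["q"].round(2))
E
python3 -c "
from h import *
goal([.659,-.089,.2])"
```

```text
dp [-2.593 -1.7    0.124] turn [-0.003 -0.001 -0.949] t 0.1 pos [0.2027 0.5376 0.2305] F [0.5 0.  0.3] op 1.001 q [ 1.    0.18  1.61  0.    1.35 -0.21]
```

arm_command(
  dp=[
    [-0.95, -0.62, 0],
    [-0.95, -0.62, 0],
    [-0.95, -0.62, 0],
    [-0.95, -0.62, 0],
    [-0.95, -0.62, 0],
  ],
  turn=[
    [0, 0, 0],
    [0, 0, 0],
    [0, 0, 0],
    [0, 0, 0],
    [0, 0, 0],
  ],
  jaw=[0.5, 0.5, 0.5, 0.5, 0.5],
)

```text
time_s: 0.72
eef_pos: [0.3716, 0.3067, 0.2311]
eef_rot: [0.0, 0.181, 0.984, -0.0]
wrist_force: [-0.6, 0.5, -0.2]
opening: 0.499
grasp_force: 0.0
```

arm_command(
  dp=[
    [-0.95, -0.62, 0],
    [-0.95, -0.62, 0],
    [-0.95, -0.62, 0],
    [-0.95, -0.62, 0],
    [-0.95, -0.62, 0],
  ],
  turn=[
    [0, 0, -0.3],
    [0, 0, -0.6],
    [0, 0, -0.95],
    [0, 0, -0.95],
    [0, 0, -0.95],
  ],
  jaw=[0.5, 0.5, 0.5, 0.5, 0.5],
)

```text
time_s: 1.35
eef_pos: [0.5389, 0.0779, 0.2309]
eef_rot: [-0.0, -0.068, 0.998, -0.0]
wrist_force: [0.6, 0.2, -0.5]
opening: 0.499
grasp_force: 0.0
```

```bash
python3 -c "
from h import *
goal([.659,-.089,.15])"
```

```text
dp [-0.386 -0.726  0.324] turn [-0.    -0.001 -0.002] t 1.35 pos [0.5389 0.0779 0.2309] F [ 0.6  0.2 -0.5] op 0.499 q [-0.07  0.11  1.68 -0.    1.34 -1.78]
```

arm_command(
  dp=[
    [-0.386, -0.726, 0.1],
    [-0.386, -0.726, 0.1],
    [-0.386, -0.726, 0.1],
    [-0.386, -0.726, 0.324],
    [-0.386, -0.726, 0.324],
  ],
  turn=[
    [0, 0, 0],
    [0, 0, 0],
    [0, 0, 0],
    [0, 0, 0],
    [0, 0, 0],
  ],
  jaw=[0.5, 0.5, 0.5, 0.5, 0.5],
)

```text
time_s: 1.98
eef_pos: [0.6545, -0.0869, 0.1432]
eef_rot: [-0.006, -0.067, 0.998, 0.002]
wrist_force: [-1.2, 0.3, -0.6]
opening: 0.5
grasp_force: 0.0
```

```bash
python3 - <<'E'
from h import *
goal([.659,-.089,.098])
a=camera("side");b=camera("top")
f=lambda i,y,x:cv2.resize(i[y:y+90,x:x+120],(390,292),interpolation=cv2.INTER_CUBIC)
cv2.imwrite("pics/c1.png",np.hstack([f(a,165,280),f(b,130,270)]))
E
```

```text
dp [-0.019 -0.012  0.181] turn [ 0.01  -0.021 -0.004] t 1.975 pos [ 0.6545 -0.0869  0.1432] F [-1.2  0.3 -0.6] op 0.5 q [-0.31  0.46  1.44 -0.    1.26 -2.02]
```

View pics/c1.png

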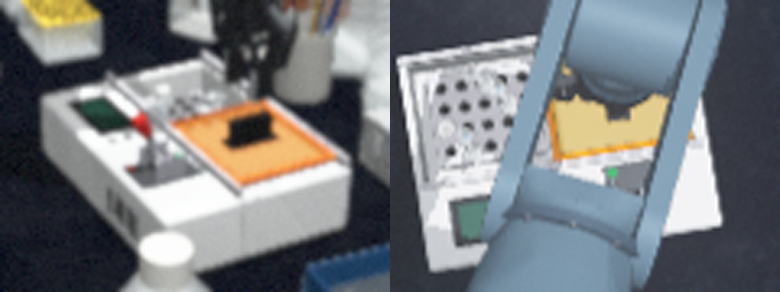

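The picture shows the fingers, with tips at crop (245,80), directly above the handle at (250,118) as expected. Next is to descend and grip.

arm_command(
  dp=[
    [0, 0, 0.1],
    [0, 0, 0.2],
    [0, 0, 0.2],
    [0, 0, 0.2],
  ],
  turn=[
    [0, 0, 0],
    [0, 0, 0],
    [0, 0, 0],
    [0, 0, 0],
  ],
  jaw=[0.5, 0.5, 0.5, 0.5],
)

```text
time_s: 2.58
eef_pos: [0.6597, -0.086, 0.1033]
eef_rot: [0.002, -0.069, 0.998, -0.001]
wrist_force: [-0.0, -0.9, -0.4]
opening: 0.499
grasp_force: 0.0
```

arm_command(
  dp=[
    [0, 0, 0],
    [0, 0, 0],
    [0, 0, 0],
    [0, 0, 0],
    [0, 0, 0],
  ],
  turn=[
    [0, 0, 0],
    [0, 0, 0],
    [0, 0, 0],
    [0, 0, 0],
    [0, 0, 0],
  ],
  jaw=[0.1, 0.1, 0.1, 0.1, 0.1],
)

```text
time_s: 3.2
eef_pos: [0.6594, -0.0868, 0.1024]
eef_rot: [0.001, -0.068, 0.998, -0.001]
wrist_force: [-0.9, 0.8, 6.5]
opening: 0.145
grasp_force: 59.9
```

```bash
python3 -c "
from h import *
goal([.659,-.089,.098])"
```

```text
dp [ 0.003 -0.009  0.018] turn [-0.002  0.005  0.001] t 3.2 pos [ 0.6594 -0.0868  0.1024] F [-0.9  0.8  6.5] op 0.145 q [-0.31  0.5   1.46 -0.    1.17 -2.02]
```

arm_command(
  dp=[
    [0, 0.1, 0],
    [0, 0.2, 0],
    [0, 0.3, 0],
    [0, 0.4, 0],
    [0, 0.46, 0],
  ],
  turn=[
    [0, 0, 0],
    [0, 0, 0],
    [0, 0, 0],
    [0, 0, 0],
    [0, 0, 0],
  ],
  jaw=[0.1, 0.1, 0.1, 0.1, 0.1],
)

```text
time_s: 3.82
eef_pos: [0.6435, 0.028, 0.1024]
eef_rot: [0.001, -0.069, 0.998, -0.001]
wrist_force: [-1.8, -2.6, 6.1]
opening: 0.148
grasp_force: 60.1
```

arm_command(
  dp=[
    [0, 0.01, 0],
    [0, 0.02, 0],
    [0, 0.03, 0],
  ],
  turn=[
    [0, 0, 0],
    [0, 0, 0],
    [0, 0, 0],
  ],
  jaw=[0.1, 0.1, 0.1],
)

```text
time_s: 4.2
eef_pos: [0.6426, 0.0344, 0.1024]
eef_rot: [0.001, -0.068, 0.998, -0.001]
wrist_force: [-1.5, -1.6, 6.9]
opening: 0.144
grasp_force: 60.2
```

arm_command(
  dp=[
    [0, 0.01, 0],
    [0, 0.02, 0],
    [0, 0.02, 0],
  ],
  turn=[
    [0, 0, 0],
    [0, 0, 0],
    [0, 0, 0],
  ],
  jaw=[0.1, 0.1, 0.1],
)

```text
time_s: 4.58
eef_pos: [0.6419, 0.0396, 0.1024]
eef_rot: [0.001, -0.068, 0.998, -0.0]
wrist_force: [-2.1, -0.6, 7.0]
opening: 0.141
grasp_force: 60.2
```

arm_command(
  dp=[
    [0, 0.01, 0],
    [0, 0.02, 0],
    [0, 0.02, 0],
  ],
  turn=[
    [0, 0, 0],
    [0, 0, 0],
    [0, 0, 0],
  ],
  jaw=[0.1, 0.1, 0.1],
)

```text
time_s: 4.95
eef_pos: [0.6414, 0.0435, 0.1024]
eef_rot: [0.001, -0.068, 0.998, -0.001]
wrist_force: [-2.3, -3.9, 6.7]
opening: 0.147
grasp_force: 60.1
```

arm_command(
  dp=[
    [0, 0.01, 0],
    [0, 0.02, 0],
    [0, 0.02, 0],
  ],
  turn=[
    [0, 0, 0],
    [0, 0, 0],
    [0, 0, 0],
  ],
  jaw=[0.1, 0.1, 0.1],
)

```text
time_s: 5.32
eef_pos: [0.6413, 0.0437, 0.1024]
eef_rot: [0.001, -0.068, 0.998, -0.005]
wrist_force: [-0.7, -21.4, 4.4]
opening: 0.145
grasp_force: 60.0
```

arm_command(
  dp=[
    [0, -0.01, 0],
    [0, -0.015, 0],
    [0, -0.015, -0.02],
    [0, -0.015, -0.2],
    [0, -0.015, -0.5],
  ],
  turn=[
    [0, 0, 0],
    [0, 0, 0],
    [0, 0, 0],
    [0, 0, 0],
    [0, 0, 0],
  ],
  jaw=[0.45, 0.45, 0.45, 0.45, 0.45],
)

```text
time_s: 5.95
eef_pos: [0.6385, 0.0469, 0.2121]
eef_rot: [-0.002, -0.069, 0.998, 0.001]
wrist_force: [1.6, -0.1, 0.2]
opening: 0.452
grasp_force: 0.0
```

arm_command(
  dp=[
    [-0.2, 0.5, -0.1],
    [-0.2, 0.8, -0.1],
    [-0.2, 0.8, -0.1],
    [-0.2, 0.8, -0.1],
    [-0.2, 0.8, -0.1],
  ],
  turn=[
    [0, 0, 0],
    [0, 0, 0],
    [0, 0, 0],
    [0, 0, 0],
    [0, 0, 0],
  ],
  jaw=[0.45, 0.45, 0.45, 0.45, 0.45],
)

```text
time_s: 6.58
eef_pos: [0.6619, 0.2526, 0.2378]
eef_rot: [0.0, -0.07, 0.998, -0.0]
wrist_force: [0.5, -0.1, -0.8]
opening: 0.453
grasp_force: 0.0
```

```bash
python3 - <<'E'
from h import *
goal([.531,-.11,.2])
a=camera("side");b=camera("top");cv2.imwrite("pics/s2.png",a);cv2.imwrite("pics/t2.png",b)
f=lambda i,y,x:cv2.resize(i[y:y+90,x:x+80],(400,450),interpolation=cv2.INTER_CUBIC)
cv2.imwrite("pics/c2.png",np.hstack([f(a,165,295),f(b,130,295)]))
E
```

```text
dp [ 0.72  -1.364  0.152] turn [-0.     0.     0.007] t 6.575 pos [0.6619 0.2526 0.2378] F [ 0.5 -0.1 -0.8] op 0.453 q [ 0.2   0.47  1.22 -0.    1.45 -1.51]
```

View pics/c2.png

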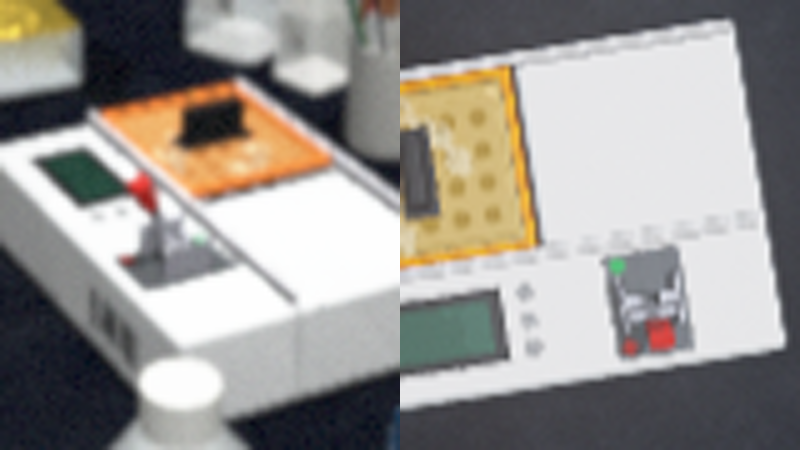

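The guard now covers the bay: its right edge is at crop (525,150) and the bay dots show through it. The toggle is unchanged, with the cap at full-image (347.2,196.8) in the top view and about (323,203) in the side view.

```bash
cat >> h.py <<'E'
yaw=np.radians(7.8); xh=np.array([np.cos(yaw),np.sin(yaw),0]); yh=np.array([-np.sin(yaw),np.cos(yaw),0]); zh=np.array([0,0,1.])
def batpose(piv,th,r):
    u=np.sin(th-.4)*xh+np.cos(th-.4)*zh
    return np.array(piv)+(r-.019)*u, Ro.from_matrix(np.c_[np.cross(yh,-u),yh,-u])
def rel(P,W,P0=None,R0=None):
    o=get_obs(); R0=R0 or Ro.from_quat(np.roll(o["eef_rot"],-1)); P0=o["eef_pos"] if P0 is None else P0
    return (R0.inv().apply(P-P0)/.25).round(3),np.degrees((R0.inv()*W).as_rotvec()/30).round(3)
E
python3 - <<'E'
from h import *
P=[]
for n,x0,y0,x1,y1 in(("top",342,190,352,203),("side",316,195,330,210)):
    im=cv2.imread(f"pics/{n[0]}2.png");A=im.astype(int)
    m=((A[...,2]>90)&(A[...,2]>1.7*A[...,1])).astype(np.uint8);z=m*0;z[y0:y1,x0:x1]=m[y0:y1,x0:x1]
    N,l,st,ce=cv2.connectedComponentsWithStats(z);print(n,st[1:].tolist(),ce[1:].round(1).tolist());P.append(ce[1+np.argmax(st[1:,4])])
print("top",P[0],plane("top",P[0],.139),two(*P))
T=lambda x,y:((x-400+.5)/5-.5+295,(y+.5)/5-.5+130)
print("plate",np.mean([plane("top",T(*p),.081) for p in[(605,257),(678,247),(692,347),(618,357)]],0))
C=np.array([.5314,-.1107,.139]); piv=C+.0234*xh; piv[2]=.084; print("piv",piv)
print(rel(*batpose(piv,0,.12)))
E
```

```text
top [[344, 194, 6, 6, 28]] [[346.7, 196.5]]
side [[320, 200, 6, 7, 26]] [[323.2, 202.8]]
top [346.67857143 196.5       ] [ 0.53039572 -0.11033677  0.139     ] (array([ 0.53102864, -0.11045179,  0.14101417]), np.float64(0.001507745197437272))
plate [ 0.55429456 -0.10643635  0.081     ]
piv [ 0.5545835  -0.10752426  0.084     ]
(array([ 0.778, -1.357,  0.243]), array([-0.001, -0.765,  0.   ]))
```

arm_command(
  dp=[
    [0.5, -0.9, 0],
    [0.5, -0.9, 0],
    [0.5, -0.9, 0],
    [0.5, -0.9, 0],
    [0.5, -0.9, 0],
  ],
  turn=[
    [0, -0.2, 0],
    [0, -0.4, 0],
    [0, -0.6, 0],
    [0, -0.76, 0],
    [0, -0.76, 0],
  ],
  jaw=[0.45, 0.45, 0.45, 0.45, 0.45],
)

```text
time_s: 7.3
eef_pos: [0.5656, 0.0058, 0.2361]
eef_rot: [0.196, -0.063, 0.978, 0.012]
wrist_force: [1.0, -0.1, -0.2]
opening: 0.45
grasp_force: 0.0
```

```bash
python3 - <<'E'
from h import *
print(get_obs()["eef_pos"],get_obs()["q"].round(2),rel(*batpose([.5545,-.107,.084],0,.11)))
E
```

```text
[0.56562189 0.00579789 0.23613565] [-0.29 -0.1   1.94  0.19  0.95 -2.07] (array([ 0.33 , -0.443,  0.158]), array([-0.006, -0.008, -0.014]))
```

arm_command(
  dp=[
    [0.33, -0.44, 0],
    [0.33, -0.44, 0.05],
    [0.33, -0.44, 0.158],
    [0.33, -0.44, 0.158],
    [0.33, -0.44, 0.158],
  ],
  turn=[
    [0, 0, 0],
    [0, 0, 0],
    [0, 0, 0],
    [0, 0, 0],
    [0, 0, 0],
  ],
  jaw=[0.45, 0.45, 0.45, 0.45, 0.45],
)

```text
time_s: 7.92
eef_pos: [0.5245, -0.1061, 0.1704]
eef_rot: [0.197, -0.067, 0.978, 0.013]
wrist_force: [0.4, 0.1, 0.7]
opening: 0.448
grasp_force: 0.0
```

```bash
python3 - <<'E'
from h import *
print(get_obs()["eef_pos"],get_obs()["q"].round(2),rel(*batpose([.5545,-.107,.084],0,.061)))
a=camera("side");b=camera("top")
f=lambda i,y,x:cv2.resize(i[y:y+90,x:x+80],(400,450),interpolation=cv2.INTER_CUBIC)
cv2.imwrite("pics/c3.png",np.hstack([f(a,150,290),f(b,140,295)]))
print(proj("side",get_obs()["eef_pos"]))
E
```

```text
[ 0.52447645 -0.10606774  0.170393  ] [-0.58 -0.07  2.06  0.34  0.88 -2.47] (array([ 0.025, -0.02 ,  0.196]), array([ 0.   , -0.003,  0.001]))
[320.62738922 194.25787286]
```

View pics/c3.png

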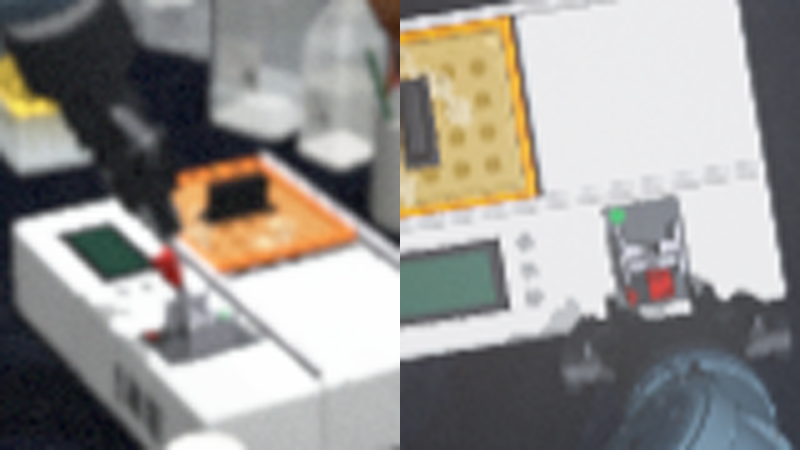

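The cap, at side crop (167,265), lies just below the fingers along the bat axis. In the top view the fingers straddle it at (585,330) and (715,310). I'll correct the lateral offset, settle, and then advance.

arm_command(
  dp=[
    [0, 0, 0.05],
    [0, 0, 0.05],
  ],
  turn=[
    [0, 0, 0],
    [0, 0, 0],
  ],
  jaw=[0.45, 0.45],
)

```text
time_s: 8.28
eef_pos: [0.5286, -0.1044, 0.157]
eef_rot: [0.197, -0.068, 0.978, 0.014]
wrist_force: [0.2, -0.3, 0.2]
opening: 0.454
grasp_force: 0.0
```

```bash
python3 - <<'E'
from h import *
print(get_obs()["eef_pos"],rel(*batpose([.5545,-.107,.084],0,.061)))
E
```

```text
[ 0.52861967 -0.10443325  0.15703628] (array([ 0.02 , -0.024,  0.141]), array([ 0.003, -0.006,  0.003]))
```

arm_command(
  dp=[
    [0.02, -0.024, 0],
    [0.02, -0.024, 0.05],
    [0.02, -0.024, 0.1],
    [0.02, -0.024, 0.141],
    [0.02, -0.024, 0.141],
  ],
  turn=[
    [0, 0, 0],
    [0, 0, 0],
    [0, 0, 0],
    [0, 0, 0],
    [0, 0, 0],
  ],
  jaw=[0.45, 0.45, 0.45, 0.45, 0.45],
)

```text
time_s: 8.9
eef_pos: [0.5381, -0.1096, 0.122]
eef_rot: [0.196, -0.067, 0.978, 0.014]
wrist_force: [-0.4, -0.1, 0.2]
opening: 0.448
grasp_force: 0.0
```

```bash
python3 - <<'E'
from h import *
print(get_obs()["eef_pos"],rel(*batpose([.5545,-.107,.084],0,.061)))
E
```

```text
[ 0.53809774 -0.10960883  0.12202125] (array([-0.002,  0.001, -0.002]), array([ 0.004, -0.008,  0.   ]))
```

Aligned. Now I'll close on the cap.

arm_command(
  dp=[
    [0, 0, 0],
    [0, 0, 0],
    [0, 0, 0],
    [0, 0, 0],
    [0, 0, 0],
  ],
  turn=[
    [0, 0, 0],
    [0, 0, 0],
    [0, 0, 0],
    [0, 0, 0],
    [0, 0, 0],
  ],
  jaw=[0.3, 0.22, 0.12, 0.12, 0.12],
)

```text
time_s: 9.52
eef_pos: [0.5386, -0.1095, 0.1241]
eef_rot: [0.197, -0.067, 0.978, 0.014]
wrist_force: [-3.4, 5.3, 5.7]
opening: 0.176
grasp_force: 58.5
```

```bash
python3 - <<'E'
from h import *
o=get_obs();print(o["eef_pos"],o["wrist_force"],o["torque"],rel(*batpose([.5545,-.107,.084],0,.061)))
E
```

```text
[ 0.53858394 -0.10952342  0.1240767 ] [-3.44831513  5.32596321  5.6949618 ] [0.69106186 0.30321808 0.32124051] (array([0.003, 0.001, 0.005]), array([ 0.002, -0.003,  0.001]))
```

arm_command(
  dp=[
    [0, 0, -0.015],
    [0, 0, -0.03],
    [0, 0, -0.045],
    [0, 0, -0.052],
    [0, 0, -0.052],
  ],
  turn=[
    [0, 0, 0],
    [0, 0, 0],
    [0, 0, 0],
    [0, 0, 0],
    [0, 0, 0],
  ],
  jaw=[0.12, 0.12, 0.12, 0.12, 0.12],
)

```text
time_s: 10.15
eef_pos: [0.5337, -0.1102, 0.1353]
eef_rot: [0.197, -0.067, 0.978, 0.014]
wrist_force: [6.1, 4.0, -4.8]
opening: 0.172
grasp_force: 58.5
```

```bash
python3 - <<'E'
from h import *
o=get_obs();R=Ro.from_quat(np.roll(o["eef_rot"],-1));print(o["eef_pos"],R.inv().apply(o["wrist_force"]),o["opening"])
piv=np.array([.5545,-.107,.084]);print(rel(*batpose(piv,0,.061)))
for P0,W0 in[batpose(piv,0,.073)]:
  for th in(.17,.34,.5,.66,.8): print(th,rel(*batpose(piv,th,.073),P0,W0))
E
```

```text
[ 0.53366466 -0.11022057  0.13532758] [-4.17560713  3.16644758  7.02370314] 0.17184976298721047
(array([0.002, 0.001, 0.054]), array([ 0.002, -0.003, -0.   ]))
0.17 (array([-0.037,  0.   ,  0.003]), array([-0.   ,  0.325, -0.   ]))
0.34 (array([-0.072, -0.   ,  0.012]), array([-0.   ,  0.649, -0.   ]))
0.5 (array([-0.104, -0.   ,  0.026]), array([-0.   ,  0.955, -0.   ]))
0.66 (array([-0.132,  0.   ,  0.045]), array([ 0.   ,  1.261, -0.   ]))
0.8 (array([-0.155, -0.   ,  0.066]), array([0.   , 1.528, 0.   ]))
```

arm_command(
  dp=[
    [-0.0216, 0, 0.001],
    [-0.043, 0, 0.0043],
    [-0.064, 0, 0.0096],
    [-0.084, 0, 0.017],
    [-0.1036, 0, 0.0264],
  ],
  turn=[
    [0, 0.191, 0],
    [0, 0.382, 0],
    [0, 0.573, 0],
    [0, 0.764, 0],
    [0, 0.955, 0],
  ],
  jaw=[0.12, 0.12, 0.12, 0.12, 0.12],
)

```text
time_s: 10.78
eef_pos: [0.5596, -0.1063, 0.1383]
eef_rot: [-0.053, -0.068, 0.996, -0.003]
wrist_force: [1.6, 3.0, -8.0]
opening: 0.177
grasp_force: 59.0
```

```bash
python3 - <<'E'
from h import *
o=get_obs();R=Ro.from_quat(np.roll(o["eef_rot"],-1));print(o["eef_pos"],R.inv().apply(o["wrist_force"]),o["torque"],o["opening"],o["q"].round(2))
piv=np.array([.5545,-.107,.084])
for th in(.4,.5,.6,.7,.8): print(th,rel(*batpose(piv,th,.073)))
E
```

```text
[ 0.55955025 -0.10632491  0.13833311] [-2.83262612  2.78222471  7.71501018] [ 0.78151431 -0.59861686 -0.07530229] 0.17660867099299163 [-0.37  0.34  1.62 -0.05  1.28 -2.06]
0.4 (array([0.02 , 0.   , 0.003]), array([ 0.003, -0.202,  0.   ]))
0.5 (array([-0.001,  0.   ,  0.002]), array([ 0.003, -0.011,  0.001]))
0.6 (array([-0.023,  0.   ,  0.003]), array([0.003, 0.18 , 0.001]))
0.7 (array([-0.044,  0.   ,  0.006]), array([0.003, 0.371, 0.001]))
0.8 (array([-0.065,  0.   ,  0.012]), array([0.003, 0.562, 0.001]))
```

Right on the arc, with a 7.7 N pull. I'll finish the swing.

arm_command(
  dp=[
    [-0.0216, 0, 0.001],
    [-0.043, 0, 0.0043],
    [-0.064, 0, 0.0096],
    [-0.064, 0, 0.0096],
  ],
  turn=[
    [0, 0.191, 0],
    [0, 0.382, 0],
    [0, 0.573, 0],
    [0, 0.573, 0],
  ],
  jaw=[0.12, 0.12, 0.12, 0.12],
)

```text
time_s: 11.28
eef_pos: [0.5745, -0.1042, 0.132]
eef_rot: [-0.201, -0.067, 0.977, -0.013]
wrist_force: [-1.9, 3.8, -7.8]
opening: 0.172
grasp_force: 59.2
```

arm_command(
  dp=[
    [0, 0, 0.02],
    [0, 0, 0.035],
    [0, 0, 0.045],
    [0, 0, 0.045],
  ],
  turn=[
    [0, 0, 0],
    [0, 0, 0],
    [0, 0, 0],
    [0, 0, 0],
  ],
  jaw=[0.12, 0.12, 0.12, 0.12],
)

```text
time_s: 11.78
eef_pos: [0.5711, -0.1049, 0.1256]
eef_rot: [-0.197, -0.067, 0.978, -0.013]
wrist_force: [1.3, 7.1, -5.5]
opening: 0.173
grasp_force: 59.5
```

```bash
python3 - <<'E'
from h import *
o=get_obs();R=Ro.from_quat(np.roll(o["eef_rot"],-1));print(o["eef_pos"],R.inv().apply(o["wrist_force"]),o["opening"])
print(rel(*batpose([.5545,-.107,.084],.8,.06)))
E
```

```text
[ 0.57112063 -0.10485819  0.1256062 ] [-4.1926727   6.81284402  4.17114264] 0.17343496052943894
(array([-0.003,  0.001,  0.015]), array([0.002, 0.005, 0.001]))
```

arm_command(
  dp=[
    [0, 0, 0],
    [0, 0, 0],
    [0, 0, -0.01],
    [0, 0, -0.15],
    [0, 0, -0.35],
  ],
  turn=[
    [0, 0, 0],
    [0, 0, 0],
    [0, 0, 0],
    [0, 0, 0],
    [0, 0, 0],
  ],
  jaw=[0.45, 0.45, 0.45, 0.45, 0.45],
)

```text
time_s: 12.4
eef_pos: [0.6041, -0.1012, 0.2055]
eef_rot: [-0.201, -0.067, 0.977, -0.013]
wrist_force: [1.6, -0.6, -0.1]
opening: 0.451
grasp_force: 0.0
```

arm_command(
  dp=[
    [0, 0.3, -0.3],
    [0, 0.9, -0.3],
    [0, 0.9, -0.3],
    [0, 0.9, -0.3],
    [0, 0.9, -0.3],
  ],
  turn=[
    [0, 0, 0],
    [0, 0, 0],
    [0, 0, 0],
    [0, 0, 0],
    [0, 0, 0],
  ],
  jaw=[0.45, 0.45, 0.45, 0.45, 0.45],
)

```text
time_s: 13.02
eef_pos: [0.603, 0.13, 0.2761]
eef_rot: [-0.198, -0.07, 0.978, -0.014]
wrist_force: [-0.7, -0.8, 0.1]
opening: 0.452
grasp_force: 0.0
```

```bash
python3 - <<'E'
from h import *
a=camera("side");b=camera("top");P=[]
for im,x0,y0,x1,y1 in((b,340,175,360,193),(a,318,188,340,210)):
    A=im.astype(int);m=((A[...,2]>90)&(A[...,2]>1.7*A[...,1])).astype(np.uint8);z=m*0;z[y0:y1,x0:x1]=m[y0:y1,x0:x1]
    N,l,st,ce=cv2.connectedComponentsWithStats(z);print(st[1:].tolist(),ce[1:].round(1).tolist())
    if N>1:P.append(ce[1+np.argmax(st[1:,4])])
if len(P)==2: print(two(*P),"expect",np.array([.5545,-.107,.084])+.06*(np.sin(.4)*xh+np.cos(.4)*zh))
f=lambda i,y,x:cv2.resize(i[y:y+90,x:x+80],(400,450),interpolation=cv2.INTER_CUBIC)
cv2.imwrite("pics/c4.png",np.hstack([f(a,165,295),f(b,130,290)]))
print(get_obs()["time_s"],get_obs()["eef_pos"],get_obs()["wrist_force"])
E
```

```text
[[342, 180, 5, 6, 24]] [[344.2, 182.0]]
[[333, 196, 7, 9, 45]] [[335.8, 200.0]]
(array([ 0.57717754, -0.10384929,  0.13991953]), np.float64(0.002286068467942164)) expect [ 0.57764892 -0.10382899  0.13926366]
13.125 [0.60333161 0.12602623 0.27487858] [ 0.56398168 -1.06390119  0.04290674]
```

View pics/c4.png

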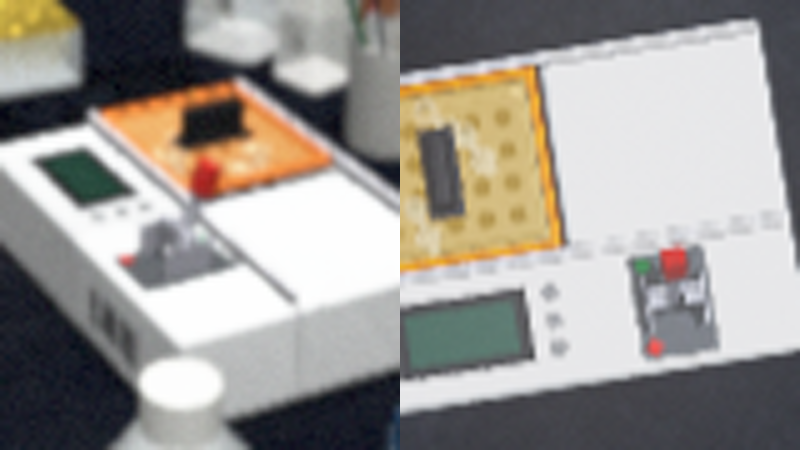

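The bat leans to the green dot: the cap is at top crop (674,263) and triangulates to within 1 mm of its home position. The guard is still shut and the arm is clear, so I'll hand in.

```bash
python3 -c "
from bench import *
print(hand_in())"
```

```text
the job is handed in; nothing more can be done
None
```

The job is handed in at about 13 s: the last images show the guard shut and the bat home at the green dot, the arm stayed clear of the bystanders, and the judge returned no verdict.

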